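# Set the tyre inflator's pressure lever to the third click

### The arm

A 7-joint arm with a two-finger parallel gripper is mounted at the origin on the work surface. World frame = base frame: x ahead of the robot, y to its left, z up, the work surface at z = 0. Lengths are in m, angles in rad, forces in N, time in s.
With the tool pointing down it reaches from about 0.425 to 0.875 m from the base axis. Payload 4.7 kg.
Tool frame: the origin (TCP) lies midway between the tips of the shut fingers; the grasp point (between the pads) lies 19 mm behind it (bot.grip_point_offset is the distance from the TCP to the grasp point, in m); z points along the fingers, y is the line along which they close (so a half turn about z gives the same grasp; the last joint's range is limited). The gripper opens to 87 mm and grips with 3 to 60 N. Pads are 19 mm wide; open, the fingers measure 117 mm over their backs; the gripper's body (75 mm by 190 mm) begins 51 mm behind the grasp point.
Start: joints at [1.274, 0.321, -0.07, 1.45, 0.023, 1.371, -0.057], TCP at [0.199, -0.619, 0.223] pointing down, gripper open.
Joint ranges: [-2.86, 2.86], [-0.3, 2.09], [-1.38, 1.24], [0.06, 2.45], [-1.56, 4.7], [0.09, 2.05], [-2.69, 2.69]. Speed limits (rad/s): [2.57, 2.57, 3.14, 3.14, 3.14, 3.14, 3.14].

### API

Orientations are given as a 3x3 rotation matrix whose columns are the frame's x, y, z axes.
In Python, from bench import telemetry, imaging, bot gives the robot as it stands.
- The arm moves only by the shell command python3 -m handwheel 'ROWS' [FORCE]. ROWS is JSON, a list of rows, each an object of numbers: "tx", "ty", "tz": the shift along the tool's x, y, z in units of 50 mm (1.0 is 50 mm); "rx", "ry", "rz": the turn, a rotation vector about the tool's x, y, z in units of 0.5 rad (1.0 is 0.5 rad); "grip": the finger opening in mm, from 0 to 87. In form: [{"tx": .., "ty": .., "tz": .., "rx": .., "ry": .., "rz": .., "grip": ..}, ...]. A call has 1 to 5 rows; each row shifts and turns the commanded pose from where the row before left it, along the tool's axes as they then stand; what a row does not reach is not made up. A row lasts 1/8 s, in which the tool goes at most 62.5 mm and 10.7 degrees, less where a joint would pass 70% of its speed; a pose out of reach is approached as far as the arm can. A call with a number of a shift or a turn outside -1 to 1 is refused whole. A call with a gripper value outside its range is refused whole. The fingers move at their own pace and stop on an object; FORCE is the grip in N (left out, the last holds). Time passes only in rows, so rows that do not move let the fingers close. It gives the time, the measured TCP pose, the force, the opening and the grip force at its end, in the units of the state.
- telemetry.state(): the state, without advancing time (a new reading comes with each control period).
- imaging.get_image(name): name is "scene" or "top" or "wrist"; returns the picture (384x512x3 uint8, red, green, blue); there is no depth.
- imaging.calibration(name): a dict with "vertical_fov" (degrees; the focal length in pixels is half the picture's height over the tangent of half this angle, whatever the lens; pixels are square), "cx", "cy" (the principal point, pixels), "rvec" (rotation vector, rad) and "tvec" (3), from world to camera coordinates, as OpenCV has them. Camera axes: x right, y down, z forward; pixel columns grow to the right and rows downward; lengths in m; the calibration is good to about 2 mm. A picture is of the moment at which its call begins: read the wrist's pose just before it. calibration takes no time and is no camera call; for the wrist camera it gives the pose at the moment of the call.
- bot.job_done(): hands the job in; it is judged then, once.
The state is a dict: "clock": time; "qpos": joint angles; "joint_vel": joint speeds; "joint_efforts": joint torques, N m; "eef_pos": TCP position; "ee_rot": TCP orientation; "contact_force": force on the tool from outside, world axes, zero at the start; "torque": the same for the moment, N m; "finger_gap": opening from 0.0 (shut) to 1.0 (fully open); "grasp_force": force on a finger pad.
Only numpy, scipy, OpenCV 4.12 (cv2) and the standard library are available. Lean on these libraries where they do the work, as an engineer would, in place of code of your own. Each camera call takes 0.05 s, during which the arm holds its last target. There are 200 camera calls.

### The job

Set the bench inflator's red pressure lever for the hand-truck wheel. With the fingertips, pushing gently and never gripping it, slide the lever all the way back to its home end (the red mark), then push it the other way, counting the clicks, and leave it resting in the third click from home. Do not let it run past the third click at any time, and leave everything else on the bench where it stands.

Things in the scene. Friction and masses are not known exactly. Their poses are not given: they have to be found in the camera images.
- inflator: grey tyre-inflator console fixed to the bench, 200 (x) by 240 (y) by 80 mm high; origin at the centre of its underside, z up. Flat top with a straight slot along the console's y axis at x = -45 mm, from y = -49 to +49 mm, in a black panel. White marks on both sides of the slot show the click positions, 16 mm apart; the red marks at the -y end are home. A round gauge 64 mm across and 15 mm high stands on the top at x = +50, y = 0 mm. It starts turned up to 0.5 rad either way.
- preset_lever (a joint): position of the lever along the slot in m: 0 = home click (red marks), growing along the console's +y axis; the clicks lie at 0.016, 0.032, 0.048 (third), 0.064 and 0.080; hard stops 1 mm beyond both ends. Spring detents: leaving a click, resistance rises to 4-5 N some 4 mm out, fades to nothing at the crest 8 mm out; past it the lever snaps on by itself into the next click, ahead of the pusher, and stays. It starts in, or between, the first and second click.
- lever_top (a point): centre of the top of the red lever knob, 38 mm above the console's top. The knob is 30 (across the slot) by 18 (along the slot) by 30 mm high, its underside 8 mm above the console's top, on a thin steel stem; a thin white line runs across its top. Axes parallel to the console's. It can only slide along the slot; at joint value j it is at x = -45, y = -40 mm + j in the console's frame.
- socket: loose black wrench socket, 30 mm across, 46 mm high, standing on the console's top behind the slot at its -y end (about x = +55, y = -80 mm of the console); origin at the centre of its underside. Leave alone.
- valve_jar: loose small jar with a blue cap, 40 mm across, 42 mm high, standing on the console's top behind the slot at its +y end (about x = +55, y = +80 mm of the console); origin at the centre of its underside. Leave alone.
- spray_can: loose can with a yellow label, 60 mm across, 170 mm high, standing on the bench; origin at the centre of its underside. Leave alone.
- sealant_tin: loose tin with a red label, 76 mm across, 110 mm high, standing on the bench; origin at the centre of its underside. Leave alone.
- paste_jar: loose jar with a blue label and white cap, 72 mm across, 80 mm high, standing on the bench; origin at the centre of its underside. Leave alone.
- mallet: loose mallet lying on the bench on the robot's right, about 260 mm long; origin on its underside about mid-length. Leave alone.
- wrench: loose steel wrench lying flat on the bench on the robot's left, about 180 mm long; origin on its underside about mid-length. Leave alone.

How it is judged:
On the way, in this order (a step that is already met when the one before it is completed fails the run):
1. the lever is slid back to its home click at the red mark (within 4 mm) (value of joint preset_lever below 0.004 m), for 0.2 s.
2. the lever is pushed on into the third click (within 4 mm) (value of joint preset_lever between 0.044 and 0.052 m), for 0.2 s.
At the end, for the whole second after the job is handed in: the lever rests within 4 mm of the third click, let go of, and every loose thing is within 30 mm of where it stood (all of step 2 and velocity of joint preset_lever between -0.01 and 0.01 m/s and distance of each of socket, valve_jar, spray_can, sealant_tin, paste_jar, mallet, wrench from where it was at the start of the episode below 0.03 m); the robot touches nothing.
It fails at once if the lever runs on past the third click (more than 9 mm beyond it) (value of joint preset_lever above 0.057 m).
It fails at once if the lever is gripped or shoved hard: more than 35 N between the fingers and the lever (contact force between the fingers and preset_lever above 35 N).
It fails at once if one of the loose things is pushed, knocked over or lifted (moved more than 30 mm) (distance of any of socket, valve_jar, spray_can, sealant_tin, paste_jar, mallet, wrench from where it was at the start of the episode above 0.03 m).
It also fails if it takes over 58 s, if anything falls off the work surface, if the arm or the gripper's body presses on something with over 40 N, if the wrist force passes 120 N, or if a joint passes its speed limit or range.

## Working session

There is one attempt and no reset: what is moved stays moved. The work goes in short steps, Python scripts to look and compute and a shell command to move; the robot and the scene stay as the last step left them, time stands still between calls to the robot, and variables do not carry over. Pictures are saved under pics/ and viewed, at most 10 in all, crops included, and the job is handed in when it is done.

```bash
ls; mkdir -p pics
python3 - <<'E'
from bench import telemetry, imaging, bot
import cv2
s=telemetry.state(); print(s)
for n in ("scene","top"):
    im=imaging.get_image(n); cv2.imwrite(f"pics/{n}0.png",im[:,:,::-1]); print(n,imaging.calibration(n))
E
```

```text
pics
{'clock': 0.0, 'qpos': array([ 1.27411252,  0.32180563, -0.07010575,  1.45169343,  0.02262899,
        1.37079381, -0.05691257]), 'joint_vel': array([ 0.00054437, -0.0005625 ,  0.0019107 ,  0.00040187,  0.00128084,
        0.00100405, -0.00048135]), 'joint_efforts': array([ 1.28412787e-03, -4.91285992e+01, -4.02976535e-01, -3.12528956e+01,
       -6.39348174e-02,  4.37695370e-02,  1.80267848e-04]), 'eef_pos': array([ 0.19855613, -0.61834109,  0.22146372]), 'ee_rot': array([[ 9.52080629e-01,  3.05846346e-01, -6.99299855e-04],
       [ 3.05847121e-01, -9.52078972e-01,  1.78037075e-03],
       [-1.21268800e-04, -1.90893535e-03, -9.99998171e-01]]), 'contact_force': array([ 0.52326002, -0.01979009,  0.15860721]), 'torque': array([-0.00103626, -0.0471625 ,  0.01356565]), 'grasp_force': 0.0, 'finger_gap': 0.9974779456278989}
scene {'vertical_fov': 56.52224073816821, 'cx': 256.2191501626417, 'cy': 186.93574523278193, 'rvec': array([ 1.37820394,  2.24669853, -0.86680579]), 'tvec': array([ 0.21906689, -0.28066732,  1.42706871])}
top {'vertical_fov': 45.18228299822241, 'cx': 251.36022938850567, 'cy': 188.2303990600211, 'rvec': array([ 2.15190606, -2.15109269,  0.14785579]), 'tvec': array([0.01636165, 0.52188178, 1.57734292])}
```

View pics/top0.png

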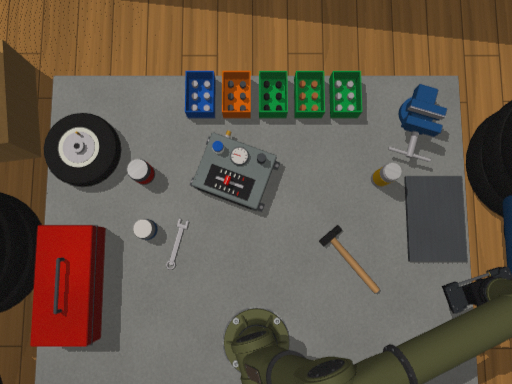

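View pics/scene0.png

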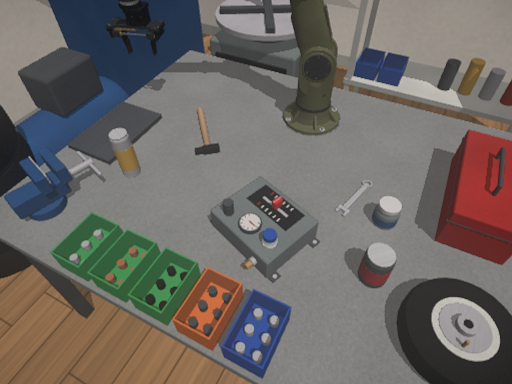

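The top view shows the console at about (237,170), with the knob at about (227,180). The slot runs roughly left to right in the image, home on the right. Next I'll enlarge it.

```bash
cat > h.py <<'E'
from bench import telemetry, imaging, bot
import cv2, numpy as np
def cam(n):
    c=imaging.calibration(n); f=192/np.tan(np.radians(c["vertical_fov"])/2)
    K=np.array([[f,0,c["cx"]],[0,f,c["cy"]],[0,0,1]]); return K,np.array(c["rvec"]).reshape(3),np.array(c["tvec"]).reshape(3)
def proj(C,P): K,r,t=C; return cv2.projectPoints(np.float64(P).reshape(-1,1,3),r,t,K,None)[0][:,0]
def ray(C,uv,z):
    K,r,t=C; R=cv2.Rodrigues(r)[0]; o=-R.T@t
    d=R.T@np.linalg.solve(K,[uv[0],uv[1],1]); return o+d*(z-o[2])/d[2]
E
python3 - <<'E'
import cv2,numpy as np
a=cv2.imread("pics/top0.png")[120:220,180:290]; b=cv2.imread("pics/scene0.png")[170:285,200:330]
a=cv2.resize(a,None,fx=5,fy=5,interpolation=2); b=cv2.resize(b,None,fx=4,fy=4,interpolation=2)
cv2.imwrite("pics/a1.png",a);cv2.imwrite("pics/b1.png",b)
E
```

```text
(no output)
```

View pics/a1.png

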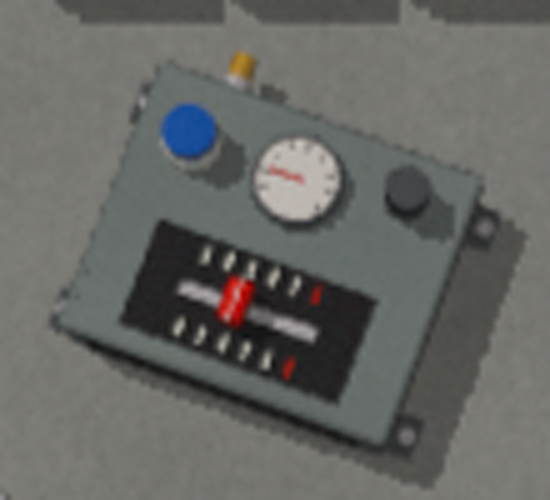

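The crop shows the console's top corners at about (165,65), (480,180), (382,440) and (55,318). The home marks are at (316,295)/(289,368), the knob top at (236,300), and the slot runs (180,287)–(316,335).

Run:
```python
from h import *
from scipy.optimize import least_squares
C=cam("top")
px=lambda p:np.array(p)/5+[179.6,119.6]
loc=np.array([[.1,.12,.08],[.1,-.12,.08],[-.1,-.12,.08],[-.1,.12,.08],[-.045,.049,.08],[-.045,-.049,.08],[.05,0,.095]])
uv=px([[165,65],[480,180],[382,440],[55,318],[180,287],[316,335],[298,180]])
W=lambda p,l:np.c_[p[0]+np.cos(p[2])*l[:,0]-np.sin(p[2])*l[:,1],p[1]+np.sin(p[2])*l[:,0]+np.cos(p[2])*l[:,1],l[:,2]]
r=least_squares(lambda p:(proj(C,W(p,loc))-uv).ravel(),[.55,.05,-.3])
p=r.x; print(p,r.fun.reshape(-1,2).round(2))
k=ray(C,px([237,300]),.118); d=k[:2]-p[:2]; c,s=np.cos(p[2]),np.sin(p[2]); print(k,"local",c*d[0]+s*d[1],-s*d[0]+c*d[1])
print("knob range", W(p,np.array([[-.045,-.04+j,.118] for j in (0,.016,.032,.048)])))
np.save("p.npy",p)
for n in ["a"]:
  print(ray(C,px([190,132]),.122),ray(C,px([408,190]),.126))
```

```text
[ 0.58011208  0.07661921 -0.36358221] [[-0.74 -1.85]
 [ 1.33 -0.59]
 [ 0.27  1.7 ]
 [-0.31  1.06]
 [ 0.04 -0.32]
 [-0.33  0.22]
 [-0.25 -0.35]]
[0.53949872 0.09761752 0.118     ] local -0.045425936648069556 0.005182520682023859
knob range [[0.5238288  0.05523716 0.118     ]
 [0.52951879 0.07019122 0.118     ]
 [0.53520879 0.08514529 0.118     ]
 [0.54089878 0.10009935 0.118     ]]
[0.65268538 0.12972429 0.122     ] [ 0.61238814 -0.01604903  0.126     ]
```

```bash
python3 -m handwheel '[{"tz":-0.3,"tx":0.6,"ty":-0.65,"grip":44},{"tz":-0.3,"tx":0.7,"ty":-0.75},{"tx":0.7,"ty":-0.75},{"tx":0.7,"ty":-0.75},{"tx":0.7,"ty":-0.75}]'; python3 -m handwheel '[{"tx":0.7,"ty":-0.75},{"tx":0.7,"ty":-0.75},{"tx":0.7,"ty":-0.75},{"tx":0.7,"ty":-0.75},{"tx":0.7,"ty":-0.75}]'
```

```text
invalid input at $[0]: expected keys tx, ty, tz, rx, ry, rz, grip
invalid input at $[0]: expected keys tx, ty, tz, rx, ry, rz, grip
```

```bash
python3 -m handwheel '[{"tx":0.6,"ty":-0.65,"tz":-0.3,"rx":0,"ry":0,"rz":0,"grip":44},{"tx":0.7,"ty":-0.75,"tz":-0.3,"rx":0,"ry":0,"rz":0,"grip":44},{"tx":0.7,"ty":-0.75,"tz":0,"rx":0,"ry":0,"rz":0,"grip":44},{"tx":0.7,"ty":-0.75,"tz":0,"rx":0,"ry":0,"rz":0,"grip":44},{"tx":0.7,"ty":-0.75,"tz":0,"rx":0,"ry":0,"rz":0,"grip":44}]'
```

```text
clock: 0.72
eef_pos: [0.3052, -0.3913, 0.2522]
ee_rot: [[0.952, 0.306, -0.0], [0.306, -0.952, 0.0], [-0.0, -0.0, -1.0]]
contact_force: [1.6, 0.1, -0.3]
finger_gap: 0.546
grasp_force: 0.0
```

```bash
python3 -m handwheel '[{"tx":0.75,"ty":-0.75,"tz":0,"rx":0,"ry":0,"rz":0,"grip":44},{"tx":0.75,"ty":-0.75,"tz":0,"rx":0,"ry":0,"rz":0,"grip":44},{"tx":0.75,"ty":-0.75,"tz":0,"rx":0,"ry":0,"rz":0,"grip":44},{"tx":0.75,"ty":-0.75,"tz":0,"rx":0,"ry":0,"rz":0,"grip":44},{"tx":0.75,"ty":-0.75,"tz":0,"rx":0,"ry":0,"rz":0,"grip":44}]'
python3 -m handwheel '[{"tx":0.5,"ty":-0.7,"tz":0,"rx":0,"ry":0,"rz":0.3,"grip":44},{"tx":0,"ty":0,"tz":0,"rx":0,"ry":0,"rz":0.3,"grip":44},{"tx":0,"ty":0,"tz":0,"rx":0,"ry":0,"rz":0.3,"grip":44},{"tx":0,"ty":0,"tz":0,"rx":0,"ry":0,"rz":0.3,"grip":44},{"tx":0,"ty":0,"tz":0,"rx":0,"ry":0,"rz":0.15,"grip":44}]'
python3 - <<'E'
from h import *
s=telemetry.state();print(s["eef_pos"],s["ee_rot"],s["qpos"])
im=imaging.get_image("wrist"); cv2.imwrite("pics/w1.png",im[:,:,::-1])
C=cam("wrist"); print(proj(C,[s["eef_pos"]])); R=cv2.Rodrigues(C[1])[0]; print(-R.T@C[2],R[2])
np.savez("w1.npz",K=C[0],r=C[1],t=C[2])
E
```

```text
clock: 1.35
eef_pos: [0.4263, -0.1556, 0.2524]
ee_rot: [[0.952, 0.306, -0.0], [0.306, -0.952, -0.0], [-0.0, 0.0, -1.0]]
contact_force: [2.2, -0.0, 0.2]
finger_gap: 0.506
grasp_force: 0.0
clock: 1.98
eef_pos: [0.4388, -0.1162, 0.2522]
ee_rot: [[0.933, -0.359, -0.001], [-0.359, -0.933, 0.0], [-0.001, 0.0, -1.0]]
contact_force: [0.5, 0.5, 0.2]
finger_gap: 0.504
grasp_force: 0.0
[ 0.43875071 -0.11618384  0.25215173] [[ 9.33342694e-01 -3.58985828e-01 -7.69004531e-04]
 [-3.58985871e-01 -9.33342990e-01  8.61452250e-05]
 [-7.48669903e-04  1.95658745e-04 -9.99999701e-01]] [ 0.85477827 -0.10723701 -0.6015998   1.84471975 -0.06154517  1.38649988
 -1.67077509]
[[259.13049257 239.77527881]]
[ 0.51419297 -0.14441696  0.41377236] [-0.272738    0.10440277 -0.95640684]
```

View pics/w1.png

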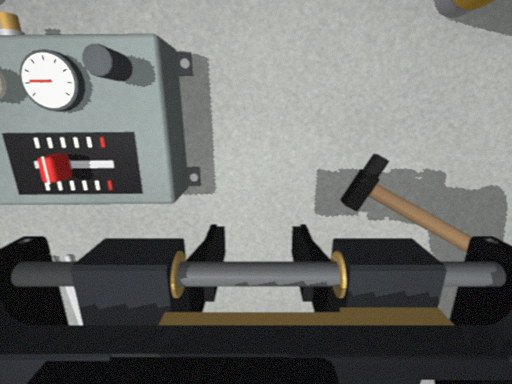

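```bash
python3 -m handwheel '[{"tx":0.05,"ty":-0.9,"tz":0,"rx":0,"ry":0,"rz":0,"grip":44},{"tx":0.05,"ty":-0.9,"tz":0,"rx":0,"ry":0,"rz":0,"grip":44},{"tx":0.05,"ty":-0.9,"tz":0,"rx":0,"ry":0,"rz":0,"grip":44},{"tx":0.05,"ty":-0.9,"tz":0,"rx":0,"ry":0,"rz":0,"grip":44},{"tx":0.05,"ty":-0.9,"tz":0,"rx":0,"ry":0,"rz":0,"grip":44}]'
python3 -m handwheel '[{"tx":0,"ty":0,"tz":0,"rx":0,"ry":0,"rz":0,"grip":44},{"tx":0,"ty":0,"tz":0,"rx":0,"ry":0,"rz":0,"grip":44}]'
python3 - <<'E'
from h import *
s=telemetry.state();print(s["eef_pos"],s["ee_rot"])
im=imaging.get_image("wrist"); cv2.imwrite("pics/w2.png",im[:,:,::-1])
C=cam("wrist"); 
np.savez("w2.npz",K=C[0],r=C[1],t=C[2])
E
```

```text
clock: 2.65
eef_pos: [0.5312, 0.0905, 0.2524]
ee_rot: [[0.935, -0.356, -0.0], [-0.356, -0.935, -0.0], [0.0, 0.0, -1.0]]
contact_force: [0.0, 0.0, -0.2]
finger_gap: 0.499
grasp_force: 0.0
clock: 2.9
eef_pos: [0.5305, 0.0888, 0.252]
ee_rot: [[0.935, -0.356, -0.001], [-0.356, -0.935, -0.001], [-0.001, 0.001, -1.0]]
contact_force: [0.4, 0.0, 0.1]
finger_gap: 0.506
grasp_force: 0.0
[0.53054739 0.08875526 0.25201661] [[ 9.34574914e-01 -3.55764304e-01 -1.22064092e-03]
 [-3.55765282e-01 -9.34575075e-01 -7.01681501e-04]
 [-8.91147345e-04  1.09003559e-03 -9.99999009e-01]]
```

View pics/w2.png

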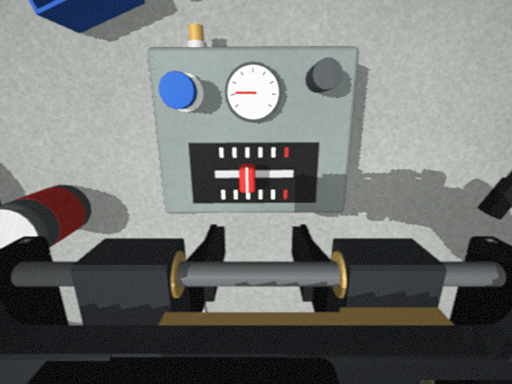

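Marks (upper row) are at x=222…286, with home red at 286. The knob's line is at (247,178), which is the third mark rather than the first or second. Before moving I'll measure this precisely.

Run:
```python
from h import *
from scipy.optimize import least_squares
a=cv2.imread("pics/w2.png"); d=np.load("w2.npz"); C=(d["K"],d["r"],d["t"])
g=a[140:208,185:325]; hsv=cv2.cvtColor(g,cv2.COLOR_BGR2HSV)
red=cv2.inRange(hsv,(0,120,80),(10,255,255))|cv2.inRange(hsv,(170,120,80),(180,255,255))
wh=cv2.inRange(hsv,(0,0,140),(180,60,255))
for nm,m in(("red",red),("white",wh)):
    n,_,st,ce=cv2.connectedComponentsWithStats(m)
    for i in range(1,n):
        if st[i,4]>4: print(nm,st[i]+[185,140,0,0,0],(ce[i]+[185,140]).round(1))
p=np.load("p.npy")
L=lambda P:(lambda q:[np.cos(p[2])*q[0]+np.sin(p[2])*q[1],-np.sin(p[2])*q[0]+np.cos(p[2])*q[1]])(P[:2]-p[:2])
for nm,uv,z in(("knobline",(247,177),.118),("slot-",(294,174),.08),("slot+",(215,174),.08),("home u",(286.5,152.5),.08),("home l",(285.5,195),.08)):
    P=ray(C,uv,z); print(nm,P.round(4),np.round(L(P),4))
cv2.imwrite("pics/w2c.png",cv2.resize(g,None,fx=5,fy=5,interpolation=2))
```

```text
red [284 147   5  11  53] [286.  151.8]
red [238 164  18  30 372] [246.8 178.2]
red [283 189   5  11  51] [285. 194.]
white [ 185  140  140   68 1361] [241.8 176.1]
white [219 147   5  11  50] [221.  152.3]
white [232 147   5  11  52] [234.  152.1]
white [245 147   5  11  51] [247. 152.]
white [258 147   5  11  51] [260. 152.]
white [271 147   5  11  51] [273. 152.]
white [246 167   4  33  79] [246.8 185. ]
white [215 170  24   8 191] [226.6 173.5]
white [255 170  39   8 277] [274.9 173.5]
white [258 189   5  11  47] [260. 194.]
white [271 189   4  11  40] [272.5 194. ]
white [221 190   5  10  43] [222.8 194.6]
white [233 190   5  10  41] [235.3 194.1]
knobline [0.5454 0.0962 0.118 ] [-0.0394  0.0059]
slot- [0.5199 0.0439 0.08  ] [-0.0447 -0.052 ]
slot+ [0.5556 0.1371 0.08  ] [-0.0444  0.0478]
home u [0.5489 0.0439 0.08  ] [-0.0175 -0.0417]
home l [0.4975 0.0631 0.08  ] [-0.0724 -0.042 ]
```

View pics/w2c.png

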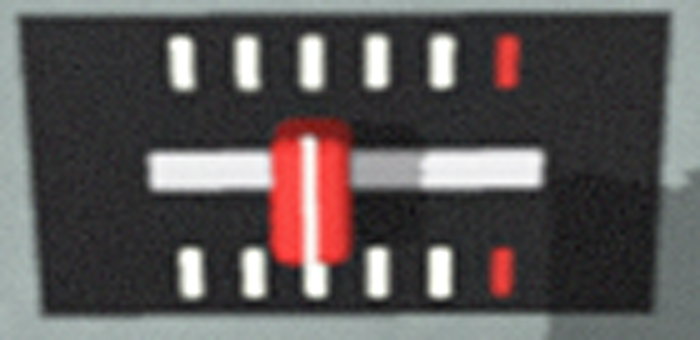

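The knob's line (crop x≈311) sits level with the fourth mark from home, so j≈0.048, and the lever has to go home first. I'll straddle it with open fingers and descend.

```bash
python3 -m handwheel '[{"tx":0.11,"ty":-0.24,"tz":0,"rx":0,"ry":0,"rz":0.02,"grip":44},{"tx":0,"ty":0,"tz":0.7,"rx":0,"ry":0,"rz":0,"grip":44},{"tx":0,"ty":0,"tz":0.7,"rx":0,"ry":0,"rz":0,"grip":44},{"tx":0,"ty":0,"tz":0.6,"rx":0,"ry":0,"rz":0,"grip":44},{"tx":0,"ty":0,"tz":0,"rx":0,"ry":0,"rz":0,"grip":44}]'
python3 - <<'E'
from h import *
s=telemetry.state();print(s["eef_pos"],s["contact_force"])
im=imaging.get_image("wrist"); cv2.imwrite("pics/w3.png",im[:,:,::-1])
E
```

```text
clock: 3.58
eef_pos: [0.5385, 0.0964, 0.1505]
ee_rot: [[0.93, -0.367, -0.005], [-0.367, -0.93, -0.001], [-0.004, 0.003, -1.0]]
contact_force: [0.4, -0.9, 0.6]
finger_gap: 0.507
grasp_force: 0.0
[0.53848841 0.0964279  0.15049093] [ 0.40401896 -0.91065507  0.64418865]
```

View pics/w3.png

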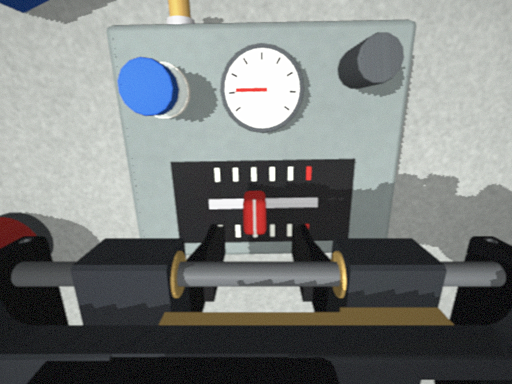

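The knob (255,212) sits between the fingertips (222 and 303) with room on both sides. I'll descend to straddle it.

```bash
python3 -m handwheel '[{"tx":0.03,"ty":-0.05,"tz":0.5,"rx":0,"ry":0,"rz":-0.01,"grip":44},{"tx":0,"ty":0,"tz":0.5,"rx":0,"ry":0,"rz":0,"grip":44},{"tx":0,"ty":0,"tz":0,"rx":0,"ry":0,"rz":0,"grip":44},{"tx":0,"ty":0,"tz":0,"rx":0,"ry":0,"rz":0,"grip":44}]'
```

```text
clock: 4.12
eef_pos: [0.5439, 0.1005, 0.1044]
ee_rot: [[0.932, -0.361, 0.003], [-0.361, -0.932, -0.0], [0.003, -0.001, -1.0]]
contact_force: [-0.6, -0.2, -0.2]
finger_gap: 0.504
grasp_force: 0.0
```

```bash
python3 -m handwheel '[{"tx":0,"ty":0.2,"tz":0,"rx":0,"ry":0,"rz":0,"grip":44},{"tx":0,"ty":0.15,"tz":0,"rx":0,"ry":0,"rz":0,"grip":44},{"tx":0,"ty":0.1,"tz":0,"rx":0,"ry":0,"rz":0,"grip":44},{"tx":0,"ty":0.1,"tz":0,"rx":0,"ry":0,"rz":0,"grip":44},{"tx":0,"ty":0,"tz":0,"rx":0,"ry":0,"rz":0,"grip":44}]'
python3 -m handwheel '[{"tx":0,"ty":0.1,"tz":0,"rx":0,"ry":0,"rz":0,"grip":44},{"tx":0,"ty":0.1,"tz":0,"rx":0,"ry":0,"rz":0,"grip":44},{"tx":0,"ty":0.1,"tz":0,"rx":0,"ry":0,"rz":0,"grip":44},{"tx":0,"ty":0.1,"tz":0,"rx":0,"ry":0,"rz":0,"grip":44},{"tx":0,"ty":0,"tz":0,"rx":0,"ry":0,"rz":0,"grip":44}]'
```

```text
clock: 4.75
eef_pos: [0.532, 0.0733, 0.1021]
ee_rot: [[0.932, -0.362, -0.002], [-0.362, -0.932, -0.002], [-0.001, 0.002, -1.0]]
contact_force: [0.8, 0.3, -0.0]
finger_gap: 0.507
grasp_force: 0.0
clock: 5.38
eef_pos: [0.5252, 0.0556, 0.1025]
ee_rot: [[0.932, -0.362, -0.0], [-0.362, -0.932, -0.0], [-0.0, 0.001, -1.0]]
contact_force: [-0.1, 1.5, -0.6]
finger_gap: 0.507
grasp_force: 0.6
```

```bash
python3 -m handwheel '[{"tx":0,"ty":0.1,"tz":0,"rx":0,"ry":0,"rz":0,"grip":44},{"tx":0,"ty":0.1,"tz":0,"rx":0,"ry":0,"rz":0,"grip":44},{"tx":0,"ty":0.06,"tz":0,"rx":0,"ry":0,"rz":0,"grip":44},{"tx":0,"ty":0,"tz":0,"rx":0,"ry":0,"rz":0,"grip":44}]'
cat >> h.py <<'E'
def look(name):
    s=telemetry.state(); p=np.load("p.npy"); d=s["eef_pos"][:2]-p[:2]; c,sn=np.cos(p[2]),np.sin(p[2])
    print("tcp local",np.round([c*d[0]+sn*d[1],-sn*d[0]+c*d[1]],4),s["contact_force"].round(1),s["grasp_force"])
    C=cam("wrist"); im=imaging.get_image("wrist"); cv2.imwrite(f"pics/{name}.png",im[:,:,::-1])
    hsv=cv2.cvtColor(im,cv2.COLOR_RGB2HSV); m=cv2.inRange(hsv,(0,120,70),(10,255,255))|cv2.inRange(hsv,(170,120,70),(180,255,255))
    n,_,st,ce=cv2.connectedComponentsWithStats(m)
    for i in range(1,n):
        if st[i,4]>30: print("red",st[i],ce[i].round(1))
    def L(uv,z): q=ray(C,uv,z)[:2]-p[:2]; return np.round([c*q[0]+sn*q[1],-sn*q[0]+c*q[1]],4)
    return L,C,im
E
python3 - <<'E'
from h import *
L,C,im=look("w4")
E
```

```text
clock: 5.88
eef_pos: [0.5206, 0.0429, 0.1025]
ee_rot: [[0.932, -0.362, -0.001], [-0.362, -0.932, -0.001], [-0.0, 0.001, -1.0]]
contact_force: [-0.1, 0.0, -0.8]
finger_gap: 0.504
grasp_force: 0.0
tcp local [-0.0437 -0.0527] [-0.1  0.  -0.8] 0.0
red [134  86  41   5 171] [154.7  88.2]
red [237 183   9  18 133] [241.1 191.7]
red [ 224  213   31   49 1242] [239.8 237.2]
```

View pics/w4.png

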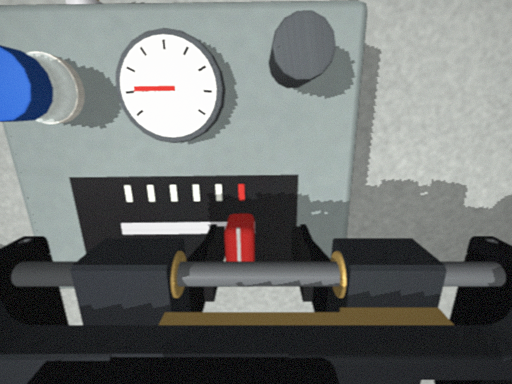

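The knob line (239) is level with the red mark (241), so the lever is home and there's no contact force. Now I'll push the other way slowly, after resting a little.

```bash
python3 -m handwheel '[{"tx":0,"ty":-0.2,"tz":0,"rx":0,"ry":0,"rz":0,"grip":44},{"tx":0,"ty":-0.15,"tz":0,"rx":0,"ry":0,"rz":0,"grip":44},{"tx":0,"ty":0,"tz":0,"rx":0,"ry":0,"rz":0,"grip":44},{"tx":0,"ty":0,"tz":0,"rx":0,"ry":0,"rz":0,"grip":44}]'
python3 -m handwheel '[{"tx":0,"ty":-0.08,"tz":0,"rx":0,"ry":0,"rz":0,"grip":44},{"tx":0,"ty":-0.06,"tz":0,"rx":0,"ry":0,"rz":0,"grip":44},{"tx":0,"ty":-0.06,"tz":0,"rx":0,"ry":0,"rz":0,"grip":44},{"tx":0,"ty":-0.06,"tz":0,"rx":0,"ry":0,"rz":0,"grip":44},{"tx":0,"ty":0,"tz":0,"rx":0,"ry":0,"rz":0,"grip":44}]'
python3 - <<'E'
from h import *
look("w5")
E
```

```text
clock: 6.42
eef_pos: [0.527, 0.0606, 0.1024]
ee_rot: [[0.933, -0.36, -0.0], [-0.36, -0.933, -0.0], [-0.0, 0.0, -1.0]]
contact_force: [-0.2, 0.1, -0.4]
finger_gap: 0.505
grasp_force: 0.0
clock: 7.05
eef_pos: [0.5317, 0.0723, 0.1025]
ee_rot: [[0.933, -0.361, -0.0], [-0.361, -0.933, -0.0], [-0.0, 0.001, -1.0]]
contact_force: [-1.4, -2.7, 1.4]
finger_gap: 0.507
grasp_force: 1.4
tcp local [-0.0437 -0.0212] [-1.4 -2.7  1.4] 1.4360735937952995
red [189  86  39   4 156] [208.   87.5]
red [282 183   8  18 141] [285.5 191.4]
red [ 264  213   31   49 1243] [278.5 237. ]
```

Contact: about 3 N at j≈4.5 mm. Next I'll pass the first crest.

```bash
python3 -m handwheel '[{"tx":0,"ty":-0.05,"tz":0,"rx":0,"ry":0,"rz":0,"grip":44},{"tx":0,"ty":-0.05,"tz":0,"rx":0,"ry":0,"rz":0,"grip":44},{"tx":0,"ty":-0.02,"tz":0,"rx":0,"ry":0,"rz":0,"grip":44},{"tx":0,"ty":0,"tz":0,"rx":0,"ry":0,"rz":0,"grip":44}]'
python3 - <<'E'
from h import *
look("w6")
E
```

```text
clock: 7.6
eef_pos: [0.5341, 0.0786, 0.1025]
ee_rot: [[0.933, -0.36, 0.0], [-0.36, -0.933, 0.0], [0.0, -0.0, -1.0]]
contact_force: [0.2, -1.1, -0.1]
finger_gap: 0.507
grasp_force: 0.0
tcp local [-0.0438 -0.0145] [ 0.2 -1.1 -0.1] 0.0
red [200  86  40   4 160] [219.5  87.5]
red [292 183   8  18 131] [295.3 191.2]
red [ 261  213   33   49 1253] [275.4 237.5]
```

It has snapped into click 1. On to the second crest.

```bash
python3 -m handwheel '[{"tx":0,"ty":-0.1,"tz":0,"rx":0,"ry":0,"rz":0,"grip":44},{"tx":0,"ty":-0.08,"tz":0,"rx":0,"ry":0,"rz":0,"grip":44},{"tx":0,"ty":-0.06,"tz":0,"rx":0,"ry":0,"rz":0,"grip":44},{"tx":0,"ty":-0.06,"tz":0,"rx":0,"ry":0,"rz":0,"grip":44},{"tx":0,"ty":0,"tz":0,"rx":0,"ry":0,"rz":0,"grip":44}]'
python3 - <<'E'
from h import *
look("w7")
E
```

```text
clock: 8.28
eef_pos: [0.5397, 0.0935, 0.1027]
ee_rot: [[0.933, -0.36, 0.001], [-0.36, -0.933, 0.001], [0.0, -0.002, -1.0]]
contact_force: [0.4, 0.3, 0.6]
finger_gap: 0.505
grasp_force: 0.0
tcp local [-0.0438  0.0014] [0.4 0.3 0.6] 0.0
red [228  85  39   5 151] [246.7  87.4]
red [314 182   8  19 138] [317.6 191.4]
red [ 261  213   31   49 1204] [274.9 236.9]
```

The knob sits in the same place relative to the tool, 16 mm further on: click 2. Same step again for the third.

```bash
python3 -m handwheel '[{"tx":0,"ty":-0.1,"tz":0,"rx":0,"ry":0,"rz":0,"grip":44},{"tx":0,"ty":-0.08,"tz":0,"rx":0,"ry":0,"rz":0,"grip":44},{"tx":0,"ty":-0.06,"tz":0,"rx":0,"ry":0,"rz":0,"grip":44},{"tx":0,"ty":-0.06,"tz":0,"rx":0,"ry":0,"rz":0,"grip":44},{"tx":0,"ty":0,"tz":0,"rx":0,"ry":0,"rz":0,"grip":44}]'
python3 - <<'E'
from h import *
look("w8")
E
```

```text
clock: 8.95
eef_pos: [0.5451, 0.1076, 0.1027]
ee_rot: [[0.933, -0.36, 0.001], [-0.36, -0.933, 0.002], [0.0, -0.002, -1.0]]
contact_force: [0.6, -0.6, -0.3]
finger_gap: 0.506
grasp_force: 0.0
tcp local [-0.0437  0.0166] [ 0.6 -0.6 -0.3] 0.0
red [254  85  39   5 153] [272.6  87.4]
red [335 183   9  18 141] [339.  191.4]
red [ 259  213   31   49 1236] [273.6 237.2]
```

Click 3. I'll centre the fingers clear of the knob, wait, then lift.

```bash
python3 -m handwheel '[{"tx":0,"ty":0.18,"tz":0,"rx":0,"ry":0,"rz":0,"grip":44},{"tx":0,"ty":0,"tz":0,"rx":0,"ry":0,"rz":0,"grip":44},{"tx":0,"ty":0,"tz":-0.4,"rx":0,"ry":0,"rz":0,"grip":44},{"tx":0,"ty":0,"tz":-0.8,"rx":0,"ry":0,"rz":0,"grip":44},{"tx":0,"ty":0,"tz":-0.8,"rx":0,"ry":0,"rz":0,"grip":44}]'
python3 -m handwheel '[{"tx":0,"ty":0,"tz":-0.8,"rx":0,"ry":0,"rz":0,"grip":44},{"tx":0,"ty":0,"tz":0,"rx":0,"ry":0,"rz":0,"grip":44},{"tx":0,"ty":0,"tz":0,"rx":0,"ry":0,"rz":0,"grip":44},{"tx":0,"ty":0,"tz":0,"rx":0,"ry":0,"rz":0,"grip":44}]'
python3 - <<'E'
from h import *
look("w9")
E
```

```text
clock: 9.62
eef_pos: [0.5417, 0.0982, 0.2051]
ee_rot: [[0.933, -0.36, 0.001], [-0.36, -0.933, 0.0], [0.001, -0.001, -1.0]]
contact_force: [0.2, -0.4, 0.9]
finger_gap: 0.504
grasp_force: 0.0
clock: 10.12
eef_pos: [0.5409, 0.0975, 0.2416]
ee_rot: [[0.933, -0.361, -0.002], [-0.361, -0.933, -0.0], [-0.002, 0.001, -1.0]]
contact_force: [-0.0, -0.3, -0.7]
finger_gap: 0.506
grasp_force: 0.0
tcp local [-0.0441  0.0056] [-0.  -0.3 -0.7] 0.0
red [294 153   6  12  64] [296.5 158.3]
red [249 170  18  32 419] [257.  185.5]
red [  22  194   68   56 1521] [ 66.1 215.2]
red [293 196   5  11  49] [295. 201.]
```

View pics/w9.png

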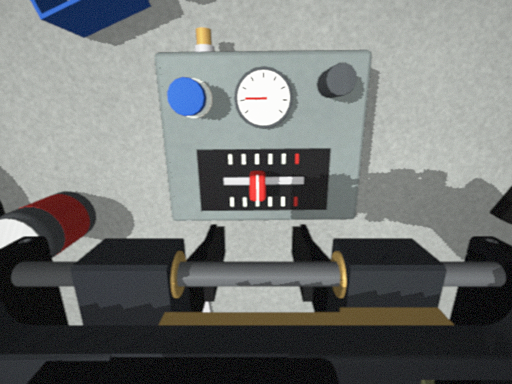

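The knob (257,185) is level with the third mark from the red one (257). The fingers are clear of it, and the socket and valve jar still stand on the console. Handing in.

```bash
python3 -c "
from bench import bot; print(bot.job_done())"
```

```text
the job is handed in; nothing more can be done
None
```

I slid the lever to the home mark, then pushed it three clicks and left it resting in the third with the arm clear. I've handed the job in; no verdict came back. In the images it started at about the third mark, not the first or second as described.

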